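# Crate a turned furniture foot and check its bore with the depth gauge

### The job

Stand the bored wooden foot upright in the free cell of the divided crate, lowering it in rather than dropping it and without lifting out or tipping the two plugged feet already there. Then take the depth gauge from its stand, push its rod straight down the foot's bore until the collar rests on the brass bushing, and draw it out again. Finish still holding the gauge by its handle, motionless, with the rod level and its tip about 10 cm above the middle of the white tile, ready to be read; do not put it down or let go.

Things in the scene. Friction and masses are not known exactly. Their poses are not given: they have to be found in the camera images.
- foot: the bored turned wooden furniture foot, loose, standing upright on the bench, 0.11 to 0.24 kg; round, 120 mm tall: 54 mm diameter for the lowest 25 mm, tapering to 38 mm diameter at 65 mm height, then a straight 38 mm neck up to the top (grip the neck, about 90 mm up). Origin: centre of its underside; z up along its axis
- foot_mouth (a point): centre of the mouth of the foot's bore, on its axis at the top face (120 mm above its underside), in the flat brass bushing of 32 mm outer and 14 mm inner diameter. The bore is 14 mm wide at the mouth and 95 mm deep, deeper than the gauge's rod is long
- crate: fixed, open wooden crate, 72 mm (its x) by 206 mm (its y), 55 mm high, walls and floor 5 mm, with two 5 mm dividers making three 62 x 62 mm cells in a row along its y, centres 67 mm apart at y = -67, 0, +67 mm. Origin: centre of its underside; z up. Two cells hold plugged feet, one is free
- pad: thin cork disc, 40 mm wide, marking the floor of the crate's free cell. Origin: centre of the cell, on the cell's floor 5 mm above the bench
- plugged_a: finished foot of the same outer shape and height as the bored one, but with its bore closed by a dark plug; stands loose in a crate cell. Origin: centre of its underside
- plugged_b: a second plugged foot, like plugged_a, in another crate cell
- stand: fixed wooden gauge block, 90 x 90 mm, 80 mm high, with one vertical through hole of 13 mm diameter in its middle that holds the gauge upright at the start. Origin: centre of its underside; z up
- gauge: the depth gauge, loose, 0.1 kg, 128 mm long, upright in its block at the start: steel rod 10 mm thick with a tapered tip; brass collar 26 mm wide, 9 mm thick; 20 mm more rod; a flat wooden disc as handle. Origin: centre of the tip; z runs from the tip along the rod to the handle; y is square to the disc's flat faces
- gauge_collar (a point): point on the gauge's axis at the underside of the collar, 70 mm from the tip
- gauge_handle (a point): centre of the gauge's handle, a disc 36 mm in diameter and 14 mm thick (along the gauge's y), 110 mm from the tip; 120 mm above the bench at the start. Its two flat faces can be pinched at any slant in the disc's plane, for example with the tool at 45 degrees to the rod
- tile: white ceramic reading tile, fixed flat on the bench, 110 x 110 mm, 8 mm thick. Origin: centre of its underside

How it is judged (in metres and radians):
On the way, in this order (a step that is already met when the one before it is completed fails the run):
1. the bored foot stands upright on the floor of the crate's free cell, let go (horizontal distance between foot and pad below 0.012 m and height (world z) of foot below 0.012 m and angle between foot's own z axis and vertical below 0.12 rad and contact force between the fingers and foot below 0.1 N), for 0.2 s.
2. the gauge's rod is in the foot's bore with the collar resting on the bushing (distance between gauge_collar and foot_mouth below 0.004 m and z of gauge_collar in the frame of foot below 0.1225 m and angle between the z axis of gauge and the z axis of foot, either way round below 0.12 rad and contact force between gauge and foot above 0.3 N), for 0.1 s.
3. the gauge is drawn clear out of the bore (z of gauge in the frame of foot above 0.125 m), for 0.1 s.
At the end, for the whole second after the job is handed in: Foot upright (7 deg) on the free cell's floor within 12 mm of its middle, let go; plugged feet standing in their cells; the fingers hold the gauge still, touching nothing else, rod within 11 deg of level, tip within 40 mm sideways of the tile's middle, 60 to 170 mm above the bench (all of step 1 and contact force between the fingers and gauge above 1 N and angle between gauge's own z axis and vertical between 1.37 and 1.77 rad and horizontal distance between gauge and tile below 0.04 m and height (world z) of gauge between 0.06 and 0.17 m and contact force between gauge and foot below 0.1 N and contact force between gauge and tile below 0.1 N and contact force between gauge and stand below 0.1 N and contact force between gauge and crate below 0.1 N and linear speed of gauge below 0.03 m/s and linear speed of foot below 0.02 m/s and horizontal distance between each of plugged_a, plugged_b and crate below 0.085 m and height (world z) of each of plugged_a, plugged_b below 0.02 m and angle between each of plugged_a, plugged_b's own z axis and vertical below 0.15 rad); the arm keeps its last pose, push and grip.
It fails at once if a plugged foot is lifted out or tipped (height (world z) of any of plugged_a, plugged_b above 0.03 m or angle between any of plugged_a, plugged_b's own z axis and vertical above 0.4 rad).
It fails at once if the foot is dropped: out of the fingers while more than 40 mm above the bench (height (world z) of foot above 0.04 m and contact force between the fingers and foot below 0.01 N).
It also fails if it takes over 72 s, if anything falls off the work surface, if the arm or the gripper's body presses on something with over 40 N, if the wrist force passes 120 N, or if a joint passes its speed limit or range.

### The arm

A 6-joint arm with a two-finger parallel gripper is mounted at the origin on the work surface. World frame = base frame: x ahead of the robot, y to its left, z up, the work surface at z = 0. Lengths are in mm, angles in rad, forces in N, time in s.
With the tool pointing down it reaches from about 300 to 775 mm from the base axis. Payload 14.6 kg.
Tool frame: the origin (TCP) lies midway between the tips of the shut fingers; the grasp point (between the pads) lies 19 mm behind it; y points along the fingers, z is the direction in which the jaws open and shut, and the axes are right-handed (so a half turn about y gives the same grasp; the last joint's range is limited). The gripper opens to 94 mm and grips with 3 to 60 N. Pads are 16 mm wide; open, the fingers measure 119 mm over their backs; the gripper's body (75 mm by 177 mm) begins 78 mm behind the grasp point.
Start: joints at [1.079, 0.3, 1.521, -0, 1.321, -0.067], TCP at [226.672, 501.108, 205.446] pointing down, gripper open.
Joint ranges: [-3.03, 3.03], [-0.79, 2.21], [0.23, 2.52], [-1.04, 4.18], [0, 3.07], [-2.55, 2.55]. Speed limits (rad/s): [2.22, 2.22, 2.57, 3.14, 3.14, 3.14].

### API

Orientations are given as a unit quaternion [w, x, y, z].
In Python, from cell import ctrl gives the robot as it stands.
- The arm moves only by the shell command python3 -m crank 'ROWS'. ROWS is text: rows parted by semicolons, each of 5 numbers parted by spaces: the closure in counts, from 0 (fully open) to 255 (shut), then the shift along the tool's x, y, z in m, then the turn about the tool's y in degrees. A call has 1 to 12 rows; each row is the pose to reach, as a shift and turn from the pose commanded when the call began, along the tool's axes at that moment; what a row does not reach only later rows make up. A row lasts 1/8 s, in which the tool goes at most 62.5 mm and 10.7 degrees, less where a joint would pass 70% of its speed; a pose out of reach is approached as far as the arm can. A call with a gripper value outside its range is refused whole. The fingers move at their own pace and stop on an object; the grip force is fixed at half the most. Time passes only in rows, so rows that repeat a pose let the fingers close. It gives the time, the measured TCP pose, the force and the opening at its end, in the units of the state.
- ctrl.observe(): the state, without advancing time (a new reading comes with each control period).
- ctrl.grab_frame(name): name is "scene" or "top" or "wrist"; returns (picture, depth): 420x560x3 uint8, red, green, blue; 420x560 float32, mm along the optical axis (not along the pixel's ray), 0 where there is no reading.
- ctrl.camera_model(name): a dict with "vfov" (degrees; the focal length in pixels is half the picture's height over the tangent of half this angle, whatever the lens; pixels are square), "cx", "cy" (the principal point, pixels), "world_to_cam" (4x4, takes a point from world to camera coordinates). Camera axes: x right, y down, z forward; pixel columns grow to the right and rows downward; lengths in mm; the calibration is good to about 2 mm. A picture is of the moment at which its call begins: read the wrist's pose just before it. camera_model takes no time and is no camera call; for the wrist camera it gives the pose at the moment of the call.
- ctrl.hand_in(): hands the job in, once; it reports no verdict.
Trained networks look in the newest picture that a camera, given by its name, has taken for a name from the list of things; names that differ only in an ending like _2 or _b are one class to them, and where a whole thing is asked for, a point or a joint stands for the part that bears it (a point fixed in the world has none). Each returns a list of dicts, best first, with "confidence" (0 to 1); they miss things now and then, are a little off and sometimes report something else, mostly with a low value. They report only what shows in the picture. A call takes as long as a camera call.
- ctrl.trace(label, camera): "pixels" (420x560 bool, what is visible of it) and "pixel" ([column, row] in pixels, amid what is visible of it).
- ctrl.tip_of(label, camera): "pixel" ([column, row] in pixels: a listed point, or the origin of a listed thing).
The state is a dict: "clock": time; "qpos": joint angles; "qvel": joint speeds; "effort": joint torques, N m; "tool_pos": TCP position; "tcp_rot": TCP orientation; "ft_force": force on the tool from outside, world axes, zero at the start; "wrist_torque": the same for the moment, N m; "width": finger opening in mm.
Only numpy, scipy, OpenCV 4.12 (cv2) and the standard library are available. Lean on these libraries where they do the work, as an engineer would, in place of code of your own. Each camera call takes 0.05 s, during which the arm holds its last target. There are 200 camera calls.

## Working session

There is one attempt and no reset: what is moved stays moved. The work goes in short steps, Python scripts to look and compute and a shell command to move; the robot and the scene stay as the last step left them, time stands still between calls to the robot, and variables do not carry over. Pictures are saved under pics/ and viewed, about 8 in all and at most 12, crops included, and the job is handed in when it is done.

```bash
ls; mkdir -p pics; cat > h.py <<'E'
import numpy as np, cv2
from cell import ctrl
from scipy.spatial.transform import Rotation as R
def K(n):
    m=ctrl.camera_model(n); f=210/np.tan(np.radians(m["vfov"]/2)); return f,m["cx"],m["cy"],np.array(m["world_to_cam"])
def ray(n,px,z=None,depth=None,m=None):
    f,cx,cy,T=m or K(n); C=np.linalg.inv(T)
    d=np.array([(px[0]-cx)/f,(px[1]-cy)/f,1.])
    o=C[:3,3]; w=C[:3,:3]@d
    if depth is not None: return o+w*depth
    return o+w*(z-o[2])/w[2]
def tool():
    s=ctrl.observe(); q=s["tcp_rot"]; return s,R.from_quat([q[1],q[2],q[3],q[0]]).as_matrix(),np.array(s["tool_pos"])
def cloud(n,dep,m=None):
    f,cx,cy,T=m or K(n); C=np.linalg.inv(T); v,u=np.mgrid[:420,:560]
    P=np.stack([(u-cx)/f*dep,(v-cy)/f*dep,dep],-1); return P@C[:3,:3].T+C[:3,3]
E
python3 - <<'E'
from h import *
s,Rm,p=tool(); print({k:np.round(v,3) for k,v in s.items()}); print(Rm.round(3))
for n in("top","scene"):
    m=K(n); print(n,np.linalg.inv(m[3]).round(2)[:3].tolist())
    img,d=ctrl.grab_frame(n); cv2.imwrite(f"pics/{n}0.png",img[:,:,::-1])
    P=cloud(n,d,m)
    for l in("foot","foot_mouth","crate","pad","plugged_a","stand","gauge","gauge_handle","tile"):
        for r in ctrl.trace(l,n)[:3]:
            M=r["pixels"]&(d>0); q=P[M]; 
            if len(q): print(n,"trace",l,round(r["confidence"],2),np.round(r["pixel"]),M.sum(),"med",np.median(q,0).round(),"lo",np.percentile(q,3,0).round(),"hi",np.percentile(q,97,0).round())
    Z=dict(foot=0,foot_mouth=120,crate=0,pad=5,plugged_a=0,stand=0,gauge=10,gauge_handle=120,tile=0)
    for l in Z:
        for r in ctrl.tip_of(l,n)[:3]: print(n,"tip",l,round(r["confidence"],2),np.round(r["pixel"]),ray(n,r["pixel"],Z[l],m=m).round(1))
E
```

```text
pics
{'clock': np.float64(0.0), 'qpos': array([ 1.079,  0.3  ,  1.522,  0.   ,  1.321, -0.067]), 'qvel': array([-0.001,  0.003, -0.   ,  0.001,  0.001, -0.   ]), 'effort': array([-3.0000e-03, -5.3180e+01, -3.5273e+01,  7.1000e-02,  2.4000e-02,
       -0.0000e+00]), 'tool_pos': array([226.55 , 500.882, 204.887]), 'tcp_rot': array([-0.691,  0.692, -0.149,  0.149]), 'ft_force': array([-0.042,  0.252, -0.711]), 'wrist_torque': array([-0.065,  0.03 ,  0.035]), 'width': np.float64(94.047)}
[[ 0.911 -0.001  0.412]
 [-0.412 -0.001  0.911]
 [-0.    -1.    -0.001]]
top [[0.01, -1.0, 0.08, 416.9], [-1.0, -0.01, -0.01, 38.47], [0.01, -0.08, -1.0, 1289.62]]
top trace foot 0.86 [293. 153.] 516 med [627.  -6.  81.] lo [612. -30.  -0.] hi [653.  16. 122.]
top trace foot_mouth 0.65 [291. 155.] 518 med [627.  -7.  81.] lo [611. -32.   1.] hi [653.  15. 122.]
top trace pad 0.56 [149. 180.] 227 med [573. 323.   6.] lo [555. 305.   1.] hi [590. 341.  10.]
top trace plugged_a 0.92 [175. 182.] 513 med [553. 249. 102.] lo [534. 233.  24.] hi [575. 273. 127.]
top trace plugged_a 0.58 [205. 192.] 451 med [537
[... 2077 characters left out ...]
31.   81.] hi [ 583. -311.  137.]
scene trace gauge_handle 0.79 [112. 239.] 339 med [ 571. -320.  116.] lo [ 554. -331.   81.] hi [ 583. -311.  137.]
scene trace tile 0.98 [230. 231.] 1301 med [480. -66.   7.] lo [ 421. -117.    2.] hi [526. -13.   9.]
scene tip foot 0.69 [277. 272.] [637.7  -2.9   0. ]
scene tip foot_mouth 0.69 [274. 230.] [643.4  -7.9 120. ]
scene tip crate 0.91 [373. 232.] [568.7 260.8   0. ]
scene tip plugged_a 0.85 [371. 226.] [546.6 265.2   0. ]
scene tip plugged_a 0.74 [342. 228.] [533.5 194.9   0. ]
scene tip stand 0.75 [123. 282.] [ 569.7 -322.5    0. ]
scene tip gauge_handle 0.92 [111. 236.] [ 568.  -319.8  120. ]
scene tip tile 0.68 [230. 232.] [464.2 -73.    0. ]
```

View pics/top0.png

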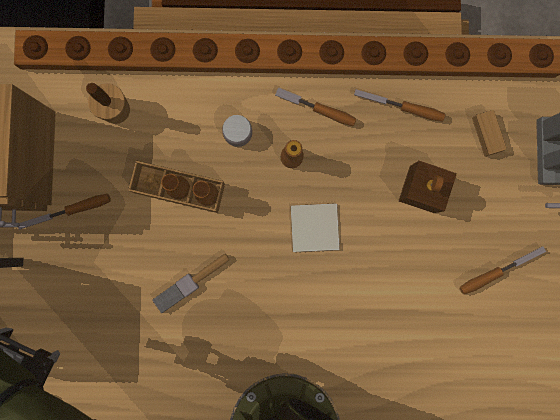

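```bash
python3 -m crank '0 0.02 -0.045 -0.01 5; 0 0.581 -0.095 -0.296 79.5; 0 0.581 -0.095 -0.296 79.5; 0 0.581 -0.095 -0.296 79.5; 0 0.581 -0.095 -0.296 79.5; 0 0.581 -0.095 -0.296 79.5; 0 0.581 -0.095 -0.296 79.5; 0 0.581 -0.095 -0.296 79.5; 0 0.581 -0.095 -0.296 79.5; 0 0.581 -0.095 -0.296 79.5; 0 0.581 -0.095 -0.296 79.5; 0 0.581 -0.095 -0.296 79.5'
cat > look.py <<'E'
import sys
from h import *
# look.py picname label:z ...   wrist-camera measurement
s,Rm,p=tool(); m=K("wrist"); img,d=ctrl.grab_frame("wrist"); cv2.imwrite(f"pics/{sys.argv[1]}.png",img[:,:,::-1])
np.savez("last.npz",img=img,d=d,P=cloud("wrist",d,m))
P=cloud("wrist",d,m)
print("tcp",p.round(1),"yaw z",np.degrees(np.arctan2(Rm[1,2],Rm[0,2])).round(2),"cam",np.linalg.inv(m[3])[:3,3].round(),"w",s["width"],"t",s["clock"])
for a in sys.argv[2:]:
    l,z=a.split(":")
    for r in ctrl.tip_of(l,"wrist")[:2]: print("tip",l,round(r["confidence"],2),np.round(r["pixel"]),ray("wrist",r["pixel"],float(z),m=m).round(1))
    for r in ctrl.trace(l,"wrist")[:2]:
        M=r["pixels"]&(d>0); q=P[M]
        if len(q)<5: continue
        q=q[q[:,2]>np.percentile(q[:,2],98)-8] ; c,sz,an=cv2.minAreaRect(q[:,:2].astype(np.float32))
        print("trace",l,round(r["confidence"],2),M.sum(),"topz",np.median(q[:,2]).round(1),"rect",np.round(c,1),np.round(sz,1),round(an,1))
E
python3 look.py w1 foot_mouth:120 foot:0
```

```text
clock: 3.4
tool_pos: [635.3, -11.2, 299.3]
tcp_rot: [0.435, -0.436, 0.558, -0.557]
ft_force: [-0.3, -0.2, -0.7]
width: 94.3
tcp [635.3 -11.2 299.3] yaw z -14.04 cam [652.  53. 478.] w 94.32538062133892 t 3.4
tip foot_mouth 0.56 [278. 194.] [635.9  -7.6 120. ]
tip foot 0.62 [283. 186.] [640.3 -18.1   0. ]
tip foot 0.49 [183. 241.] [464.6 -64.4   0. ]
trace foot 0.88 1358 topz 119.5 rect [637.7 -10.8] [36.8 36.2] 75.2
```

```bash
python3 -m crank '0 -0.001 0.06 0.0015 0; 0 -0.001 0.12 0.0015 0; 0 -0.001 0.18 0.0015 0; 0 -0.001 0.215 0.0015 0; 0 -0.001 0.228 0.0015 0; 0 -0.001 0.228 0.0015 0; 255 -0.001 0.228 0.0015 0; 255 -0.001 0.228 0.0015 0; 255 -0.001 0.228 0.0015 0; 255 -0.001 0.228 0.0015 0; 255 -0.001 0.228 0.0015 0; 255 -0.001 0.228 0.0015 0'
```

```text
clock: 5.15
tool_pos: [635.8, -7.5, 72.5]
tcp_rot: [-0.436, 0.436, -0.557, 0.557]
ft_force: [-0.3, -0.5, -3.0]
width: 37.7
```

```bash
python3 -m crank '255 0 -0.03 0 0; 255 0 -0.08 0 0; 255 0 -0.13 0 0; 255 -0.03 -0.165 -0.015 0; 255 -0.308 -0.165 -0.143 0; 255 -0.308 -0.165 -0.143 0; 255 -0.308 -0.165 -0.143 0; 255 -0.308 -0.165 -0.143 0; 255 -0.308 -0.165 -0.143 0; 255 -0.308 -0.165 -0.143 0; 255 -0.308 -0.165 -0.143 0; 255 -0.308 -0.165 -0.143 0'
python3 look.py w2 pad:5 crate:0 plugged_a:0 foot_mouth:290 foot:170
```

```text
clock: 6.65
tool_pos: [571.0, 324.7, 237.5]
tcp_rot: [-0.436, 0.436, -0.557, 0.557]
ft_force: [-0.4, 0.2, -1.2]
width: 37.9
tcp [571.  324.7 237.5] yaw z -13.92 cam [587. 389. 417.] w 37.93942270896422 t 6.65
tip pad 0.83 [279. 192.] [570.7 321.6   5. ]
trace pad 0.96 401 topz 168.4 rect [577.5 347.2] [ 1.6 16.8] 75.9
tip crate 0.51 [278. 290.] [534.4 182.7  -0. ]
trace crate 0.68 1628 topz 54.8 rect [575.1 331.5] [51.1 71.1] 77.3
trace plugged_a 0.69 355 topz 351.3 rect [579.3 343.3] [3.3 1. ] 0.3
tip foot_mouth 0.73 [278. 292.] [570.9 325.2 290. ]
trace foot_mouth 0.64 7399 topz 284.6 rect [571.7 327.7] [27.4 37.3] 77.1
trace foot_mouth 0.21 280 topz 125.2 rect [542.4 180.6] [14.7 31.9] 79.8
tip foot 0.84 [278. 225.] [570.6 322.7 170. ]
trace foot 0.76 7488 topz 284.6 rect [571.8 327.7] [27.4 37.5] 77.1
```

View pics/w2.png

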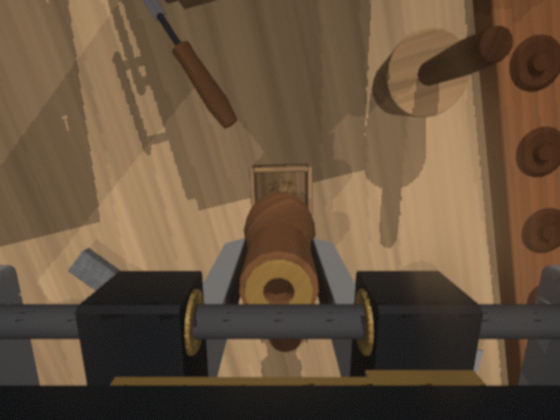

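```bash
python3 - <<'E'
from h import *
P=np.load("last.npz")["P"].reshape(-1,3)
q=P[(P[:,2]>50)&(P[:,2]<59)&(np.hypot(P[:,0]-572,P[:,1]-330)<70)][:,:2]
# yaw by minimising bounding width of the far end
best=min((np.ptp(np.percentile(q@np.array([np.cos(a),np.sin(a)]),[1,99])),a) for a in np.radians(np.arange(-25,0,.25)))
a=best[1]; ex=np.array([np.cos(a),np.sin(a)]); ey=np.array([-np.sin(a),np.cos(a)])
X=q@ex;Y=q@ey; print(len(q),np.degrees(a),best[0],np.percentile(X,[0,1,99,100]).round(1),np.percentile(Y,[0,1,50,99,100]).round(1))
lo,hi=np.percentile(X,[1,99]);far=np.percentile(Y,99)
c=ex*(lo+hi)/2+ey*(far-36); print("cell",c.round(1))
s,Rm,p=tool(); d=c-p[:2]; print("tool shift x,z",(Rm[:2,0]@d).round(1),(Rm[:2,2]@d).round(1), "turn", (-np.degrees(a)+np.degrees(np.arctan2(Rm[1,2],Rm[0,2]))).round(1))
# foot in hand: bushing points
b=P[(P[:,2]>280)&(P[:,2]<292)&(np.hypot(P[:,0]-572,P[:,1]-327)<25)]; print("bushing",b.mean(0).round(1),b.min(0).round(1),b.max(0).round(1))
E
```

```text
586 -12.25 70.83406502699103 [456.  456.3 527.1 527.3] [415.3 419.9 464.6 471.6 471.7]
cell [572.9 321.3]
tool shift x,z 3.8 3.4 turn -1.6
bushing [572.  328.5 284.2] [549.8 310.7 280. ] [597.  341.6 292. ]
```

```bash
python3 -m crank '255 0 0.05 0.0015 0; 255 0 0.09 0.0015 0; 255 0 0.105 0.0015 0; 255 0 0.115 0.0015 0; 255 0 0.125 0.0015 0; 255 0 0.125 0.0015 0'; python3 look.py w3 pad:5 foot_mouth:160
```

```text
clock: 7.95
tool_pos: [572.1, 325.5, 112.5]
tcp_rot: [-0.436, 0.436, -0.557, 0.557]
ft_force: [0.4, 0.6, -1.2]
width: 37.9
tcp [572.1 325.5 112.5] yaw z -13.84 cam [588. 389. 292.] w 37.94183095451784 t 7.95
trace foot_mouth 0.61 7466 topz 159.6 rect [573.8 333.8] [38.2 37.2] 77.8
```

Inside the crate by 15 mm with no contact force; continue down.

```bash
python3 -m crank '255 0 0.01 0 0; 255 0 0.02 0 0; 255 0 0.028 0 0; 255 0 0.032 0 0; 255 0 0.033 0 0'
```

```text
clock: 8.82
tool_pos: [572.0, 325.5, 79.2]
tcp_rot: [0.436, -0.436, 0.557, -0.557]
ft_force: [-0.2, 0.2, -2.4]
width: 37.8
```

```bash
python3 -m crank '255 0 0.001 0 0; 255 0 0.002 0 0; 255 0 0.002 0 0'
```

```text
clock: 9.2
tool_pos: [572.0, 325.5, 77.5]
tcp_rot: [-0.436, 0.436, -0.557, 0.557]
ft_force: [1.0, -0.0, -1.9]
width: 37.9
```

```bash
python3 -m crank '255 0 0.001 0 0; 255 0 0.0015 0 0; 255 0 0.0015 0 0'
```

```text
clock: 9.57
tool_pos: [572.4, 325.7, 77.3]
tcp_rot: [-0.437, 0.436, -0.557, 0.557]
ft_force: [-2.7, -0.9, 8.2]
width: 37.6
```

```bash
python3 -m crank '0 0 -0.001 0 0; 0 0 -0.001 0 0; 0 0 -0.001 0 0; 0 0 -0.001 0 0; 0 0 -0.02 0 0; 0 0 -0.06 0 0; 0 0 -0.12 0 0; 0 0 -0.18 0 0; 0 0.005 -0.22 0 0; 0 0.005 -0.22 0 0; 0 0.005 -0.22 0 0'; python3 look.py w4 foot_mouth:125 foot:5 crate:0 plugged_a:0
```

```text
clock: 10.95
tool_pos: [570.5, 320.5, 295.6]
tcp_rot: [0.436, -0.436, 0.557, -0.557]
ft_force: [-0.6, 0.1, -1.1]
width: 94.3
tcp [570.5 320.5 295.6] yaw z -13.84 cam [587. 385. 475.] w 94.25499647206931 t 10.95
tip foot_mouth 0.96 [283. 197.] [576.  320.6 125. ]
trace foot_mouth 0.6 1381 topz 124.6 rect [572.3 323.1] [36.6 35.2] 75.6
tip foot 0.65 [279. 186.] [570.8 316.4   5. ]
trace foot 0.8 1383 topz 124.6 rect [572.3 323.1] [36.6 35.4] 77.4
tip crate 0.59 [282. 228.] [558.5 251.6   0. ]
trace crate 0.9 3287 topz 54.8 rect [558.4 255.7] [206.2  72. ] 77.3
tip plugged_a 0.81 [281. 264.] [542.8 192.    0. ]
tip plugged_a 0.17 [278. 227.] [553.7 253.3   0. ]
trace plugged_a 0.72 1248 topz 124.6 rect [558.5 269.5] [159.5  36. ] 80.0
```

View pics/w4.png

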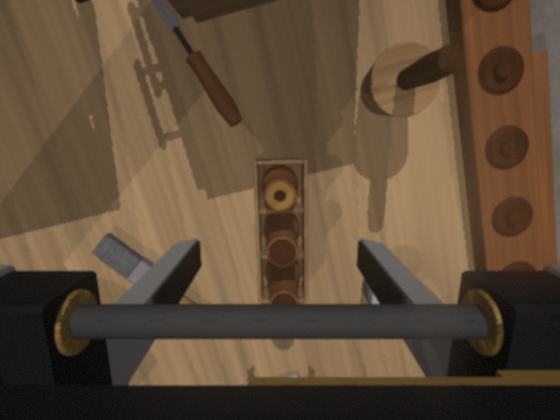

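```bash
python3 -m crank '0 0.625 0 0.145 76; 0 0.625 0 0.145 76; 0 0.625 0 0.145 76; 0 0.625 0 0.145 76; 0 0.625 0 0.145 76; 0 0.625 0 0.145 76; 0 0.625 0 0.145 76; 0 0.625 0 0.145 76; 0 0.625 0 0.145 76; 0 0.625 0 0.145 76; 0 0.625 0 0.145 76; 0 0.625 0 0.145 76'
python3 look.py w5 gauge_handle:120 stand:0 gauge:10
python3 - <<'E'
from h import *
Q=np.load("last.npz"); P=Q["P"]
q=P[(P[...,2]>92)&(P[...,2]<145)&(np.hypot(P[...,0]-562,P[...,1]+321)<45)]
c,sz,an=cv2.minAreaRect(q[:,:2].astype(np.float32)); print(len(q),c,sz,an,q[:,2].max())
st=P[(P[...,2]>76)&(P[...,2]<83)&(np.hypot(P[...,0]-562,P[...,1]+321)<75)]; print("stand",cv2.minAreaRect(st[:,:2].astype(np.float32)))
for z in(136,132,128,124): 
    t=q[(abs(q[:,2]-z)<2)]; print(z,len(t),t.mean(0).round(1), cv2.minAreaRect(t[:,:2].astype(np.float32)))
E
```

```text
clock: 12.9
tool_pos: [562.0, -321.2, 295.5]
tcp_rot: [0.0, -0.001, 0.707, -0.707]
ft_force: [-0.5, 0.8, -0.6]
width: 94.0
tcp [ 562.  -321.2  295.5] yaw z -89.91 cam [ 629. -322.  475.] w 94.00107132763902 t 12.9
tip gauge_handle 0.8 [278. 194.] [ 567.8 -321.8  120. ]
trace gauge_handle 0.95 489 topz 136.1 rect [ 564.2 -323.1] [13.9 28.9] 75.6
trace gauge_handle 0.36 4494 topz 80.1 rect [ 563.9 -323.2] [89.9 90.1] 71.8
tip stand 0.91 [276. 182.] [ 565.3 -319.     0. ]
trace stand 0.96 4669 topz 80.1 rect [ 563.7 -323.1] [90.1 90.4] 71.7
trace stand 0.3 485 topz 136.1 rect [ 564.2 -323.1] [13.9 28.9] 75.6
tip gauge 0.58 [278. 182.] [ 565.9 -321.6   10. ]
trace gauge 0.67 466 topz 136.2 rect [ 564.2 -323.1] [13.9 28.9] 75.6
414 (564.17431640625, -323.07147216796875) (13.91030502319336, 35.50834274291992) 75.47296905517578 139.62342910122766
stand ((563.7427368164062, -323.1026306152344), (90.1583480834961, 90.41609954833984), 71.71137237548828)
136 220 [ 564.7 -323.3  136.3] ((564.50439453125, -323.1294860839844), (13.801568984985352, 23.52798080444336), 74.7741928100586)
132 85 [ 566.7 -323.3  132.1] ((564.40673828125, -323.0686340332031), (13.746914863586426, 29.990562438964844), 75.59119415283203)
128 38 [ 570.7 -324.1  128.4] ((564.381103515625, -322.6236267089844), (13.018647193908691, 33.04990005493164), 75.74597930908203)
124 24 [ 570.4 -323.4  124.1] ((564.2591552734375, -322.1988830566406), (12.644618034362793, 35.02236557006836), 74.05490112304688)
```

View pics/w5.png

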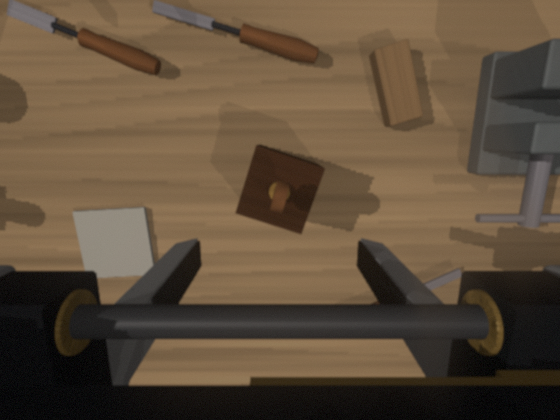

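```bash
python3 -m crank '0 -0.002 0.06 0.002 10; 0 -0.002 0.12 0.002 14.6; 0 -0.002 0.16 0.002 14.6; 0 -0.002 0.185 0.002 14.6; 0 -0.002 0.1935 0.002 14.6; 0 -0.002 0.1935 0.002 14.6; 255 -0.002 0.1935 0.002 14.6; 255 -0.002 0.1935 0.002 14.6; 255 -0.002 0.1935 0.002 14.6; 255 -0.002 0.1935 0.002 14.6; 255 -0.002 0.1935 0.002 14.6; 255 -0.002 0.1935 0.002 14.6'
```

```text
clock: 14.75
tool_pos: [564.1, -322.9, 102.4]
tcp_rot: [-0.089, 0.089, 0.702, -0.701]
ft_force: [-0.4, -0.3, -0.1]
width: 37.5
```

```bash
python3 -m crank '255 0 0 0 0; 255 0 0 0 0; 255 0 0 0 0; 255 0 0 0 0'
```

```text
clock: 15.25
tool_pos: [564.0, -322.9, 102.3]
tcp_rot: [-0.089, 0.089, 0.702, -0.701]
ft_force: [0.7, -0.6, -1.9]
width: 14.2
```

```bash
python3 -m crank '255 0 -0.015 0 0; 255 0 -0.04 0 0; 255 0 -0.07 0 0; 255 0 -0.11 0 0; 255 0 -0.15 0 0; 255 0 -0.155 0 0'; python3 -m crank '255 0.1535 0 -0.627 -90.5; 255 0.1535 0 -0.627 -90.5; 255 0.1535 0 -0.627 -90.5; 255 0.1535 0 -0.627 -90.5; 255 0.1535 0 -0.627 -90.5; 255 0.1535 0 -0.627 -90.5; 255 0.1535 0 -0.627 -90.5; 255 0.1535 0 -0.627 -90.5; 255 0.1535 0 -0.627 -90.5; 255 0.1535 0 -0.627 -90.5; 255 0.1535 0 -0.627 -90.5; 255 0.1535 0 -0.627 -90.5'
python3 look.py w6 foot_mouth:125 gauge:165 gauge_collar:235 gauge_handle:275
```

```text
clock: 16.0
tool_pos: [564.8, -323.3, 261.6]
tcp_rot: [0.087, -0.091, -0.701, 0.702]
ft_force: [-0.3, 1.3, -2.2]
width: 13.8
clock: 17.5
tool_pos: [571.4, 323.1, 256.5]
tcp_rot: [0.436, -0.437, 0.557, -0.557]
ft_force: [-0.8, 0.2, -0.1]
width: 13.7
tcp [571.4 323.1 256.5] yaw z -13.85 cam [588. 387. 436.] w 13.70451875443475 t 17.5
tip foot_mouth 0.8 [282. 208.] [574.6 320.3 125. ]
trace foot_mouth 0.71 1640 topz 124.5 rect [572.3 324.6] [33.  36.8] 75.8
trace foot_mouth 0.6 164 topz 366.2 rect [579.2 332.7] [32.7  0.4] 83.2
tip gauge 0.8 [280. 215.] [572.6 323.3 165. ]
trace gauge 0.86 2173 topz 290.6 rect [571.6 322.5] [30.  14.2] 75.8
tip gauge_collar 0.9 [278. 242.] [571.1 321.8 235. ]
tip gauge_collar 0.49 [283. 235.] [575.1 325.9 235. ]
trace gauge_collar 0.86 2190 topz 290.6 rect [571.4 322.6] [30.  13.7] 75.8
tip gauge_handle 0.73 [276. 263.] [570.2 323.6 275. ]
trace gauge_handle 0.77 2195 topz 290.6 rect [571.6 322.5] [30.  13.7] 76.5
```

View pics/w6.png

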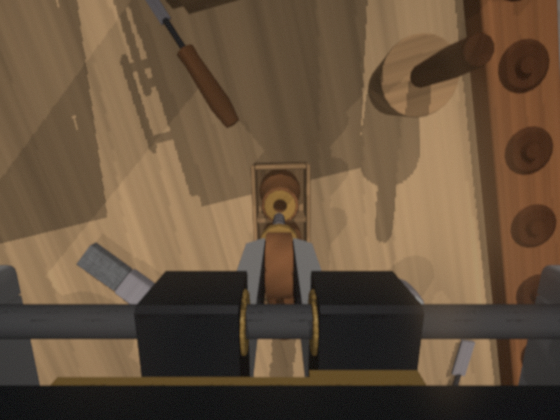

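```bash
python3 - <<'E'
from h import *
m=K("wrist"); print("f",m[0],m[1:3])
# w4: rebuild camera pose: same tool yaw, rigid offset -> translate by tcp diff
T=m[3].copy(); C=np.linalg.inv(T)
C4=C.copy(); C4[:3,3]+=np.array([570.5,320.5,295.6])-np.array([571.4,323.1,256.5]); m4=(m[0],m[1],m[2],np.linalg.inv(C4))
for n,mm,c in(("w4",m4,(280,195)),("w6",m,(280,206))):
    im=cv2.imread(f"pics/{n}.png"); hsv=cv2.cvtColor(im,cv2.COLOR_BGR2HSV)
    x,y=c; cr=im[y-28:y+28,x-28:x+28]
    cv2.imwrite(f"pics/{n}c.png",cv2.resize(cr,None,fx=7,fy=7,interpolation=cv2.INTER_CUBIC))
    B,G,Rr=[im[...,i].astype(int) for i in range(3)]
    M=((hsv[...,0]>15)&(hsv[...,0]<30)&(hsv[...,1]>130)&(hsv[...,2]>90)).astype(np.uint8)
    M2=np.zeros_like(M); M2[y-14:y+14,x-20:x+20]=M[y-14:y+14,x-20:x+20]
    cs,_=cv2.findContours(M2,cv2.RETR_EXTERNAL,cv2.CHAIN_APPROX_NONE); k=max(cs,key=len); e=cv2.fitEllipse(cv2.convexHull(k)) if len(k)>5 else None
    print(n,M2.sum(),e, ray("wrist",e[0],125,m=mm).round(1))
a=cv2.imread("pics/w4c.png");b=cv2.imread("pics/w6c.png"); cv2.imwrite("pics/c1.png",np.hstack([a,b]))
E
```

```text
f 315.9097147960655 (278.61948897159493, 214.019358404058)
w4 508 ((279.3528137207031, 195.88902282714844), (27.955163955688477, 28.11919593811035), 35.01488494873047) [572.8 321.9 125. ]
w6 534 ((279.4953308105469, 205.34030151367188), (30.565824508666992, 31.185300827026367), 88.1924057006836) [573.1 321.9 125. ]
```

View pics/c1.png

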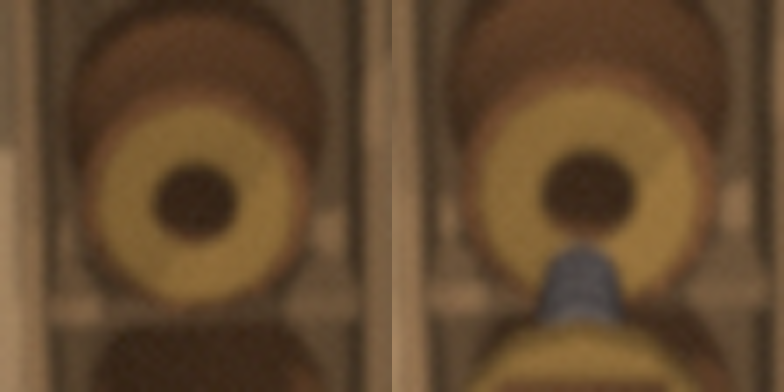

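```bash
python3 -m crank '255 0.001 0.015 0.0015 0; 255 0.001 0.03 0.0015 0; 255 0.001 0.032 0.0015 0; 255 0.001 0.032 0.0015 0'; python3 look.py w7 gauge:132 foot_mouth:125
python3 - <<'E'
import cv2
im=cv2.imread("pics/w7.png")[165:245,240:320]; cv2.imwrite("pics/w7c.png",cv2.resize(im,None,fx=7,fy=7,interpolation=cv2.INTER_CUBIC))
E
```

```text
clock: 18.45
tool_pos: [573.0, 321.3, 225.3]
tcp_rot: [0.436, -0.436, 0.557, -0.557]
ft_force: [0.3, -0.5, -0.4]
width: 13.8
tcp [573.  321.3 225.3] yaw z -13.93 cam [589. 385. 404.] w 13.763233371276106 t 18.45
tip gauge 0.73 [280. 219.] [573.4 316.7 132. ]
trace gauge 0.93 2119 topz 259.5 rect [572.9 320.5] [29.5 13.6] 76.0
tip foot_mouth 0.74 [276. 212.] [571.3 322.6 125. ]
trace foot_mouth 0.83 1955 topz 124.5 rect [572.4 325.1] [33.  37.2] 78.6
```

View pics/w7c.png

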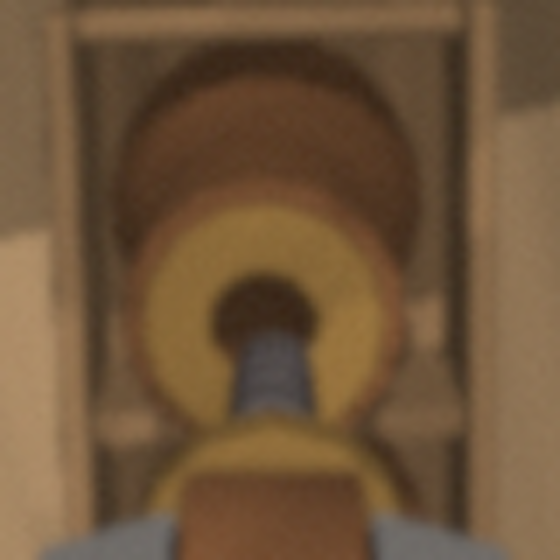

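```bash
python3 -m crank '255 -0.0005 0.004 -0.0007 0; 255 -0.0005 0.012 -0.0007 0; 255 -0.0005 0.02 -0.0007 0; 255 -0.0005 0.02 -0.0007 0'
```

```text
clock: 19.2
tool_pos: [572.2, 321.8, 204.4]
tcp_rot: [0.435, -0.436, 0.557, -0.557]
ft_force: [-0.5, 0.9, -1.2]
width: 13.8
```

Tip is ~12 mm below the mouth, no force: it is in the bore. Continue.

```bash
python3 -m crank '255 0 0.015 0 0; 255 0 0.03 0 0; 255 0 0.042 0 0; 255 0 0.05 0 0; 255 0 0.054 0 0; 255 0 0.054 0 0'
```

```text
clock: 19.95
tool_pos: [572.4, 321.9, 151.4]
tcp_rot: [0.436, -0.436, 0.557, -0.557]
ft_force: [-0.9, 0.5, -1.4]
width: 13.7
```

```bash
python3 -m crank '255 0 0.002 0 0; 255 0 0.004 0 0; 255 0 0.005 0 0; 255 0 0.0055 0 0; 255 0 0.0055 0 0; 255 0 0.0055 0 0'
```

```text
clock: 20.7
tool_pos: [572.7, 322.1, 147.2]
tcp_rot: [-0.436, 0.435, -0.557, 0.557]
ft_force: [-2.4, -0.7, 7.1]
width: 14.2
```

```bash
python3 -m crank '255 0 0.0007 0 0; 255 0 0.0007 0 0; 255 0 0.0007 0 0'; python3 look.py w8 gauge_collar:125
```

```text
clock: 21.08
tool_pos: [572.9, 322.2, 147.2]
tcp_rot: [-0.437, 0.435, -0.557, 0.557]
ft_force: [-2.5, -0.4, 12.2]
width: 14.0
tcp [572.9 322.2 147.2] yaw z -13.94 cam [589. 386. 327.] w 14.038303778903794 t 21.075
tip gauge_collar 0.56 [278. 241.] [572.6 321.4 125. ]
trace gauge_collar 0.98 2052 topz 181.4 rect [573.  321.4] [29.1 14.2] 75.8
```

View pics/w8.png

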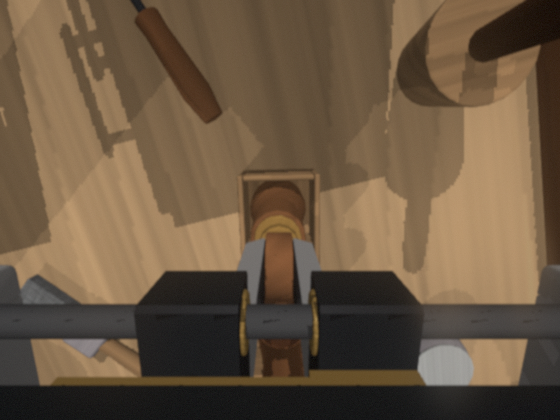

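```bash
python3 -m crank '255 0 -0.01 0 0; 255 0 -0.025 0 0; 255 0 -0.045 0 0; 255 0 -0.07 0 0; 255 0 -0.095 0 0; 255 0 -0.115 0 0; 255 0 -0.118 0 0; 255 0 -0.118 0 0'; python3 -m crank '255 0.634 0 0.211 94.4; 255 0.634 0 0.211 94.4; 255 0.634 0 0.211 94.4; 255 0.634 0 0.211 94.4; 255 0.634 0 0.211 94.4; 255 0.634 0 0.211 94.4; 255 0.634 0 0.211 94.4; 255 0.634 0 0.211 94.4; 255 0.634 0 0.211 94.4; 255 0.634 0 0.211 94.4; 255 0.634 0 0.211 94.4; 255 0.634 0 0.211 94.4'; python3 look.py w9 gauge_handle:282
```

```text
clock: 22.22
tool_pos: [572.4, 321.8, 262.8]
tcp_rot: [0.435, -0.436, 0.557, -0.557]
ft_force: [0.4, -0.7, -1.1]
width: 13.9
clock: 23.72
tool_pos: [623.5, -347.2, 260.7]
tcp_rot: [-0.115, 0.113, 0.698, -0.698]
ft_force: [-0.3, 1.0, -1.1]
width: 13.8
tcp [ 623.5 -347.2  260.7] yaw z -108.55 cam [ 687. -370.  440.] w 13.828319025640678 t 23.725
tip gauge_handle 0.78 [281. 264.] [ 625.  -350.2  282. ]
trace gauge_handle 0.63 2271 topz 294.6 rect [ 624.  -348.2] [14.7 29.4] 70.0
```

```bash
python3 -m crank '255 0 0.05 0 0; 255 0 0.1 0 0; 255 0 0.135 0 0; 255 0 0.138 0 0; 255 0.012 0.138 0 0; 255 0.02 0.1375 0 0; 255 0.028 0.1365 0 0; 255 0.037 0.1355 0 0'; python3 look.py w10 gauge:35
```

```text
clock: 24.88
tool_pos: [590.6, -332.5, 129.8]
tcp_rot: [0.111, -0.114, -0.698, 0.699]
ft_force: [7.0, -2.4, -3.5]
width: 13.7
tcp [ 590.6 -332.5  129.8] yaw z -108.3 cam [ 653. -354.  309.] w 13.71246802008803 t 24.875
tip gauge 0.69 [277. 187.] [ 616.4 -340.7   35. ]
trace gauge 0.83 2912 topz 163.7 rect [ 596.5 -335.4] [13.8 29.9] 71.9
```

```bash
python3 -m crank '255 0.009 0.0005 0 0; 255 0.018 0.001 0 0; 255 0.027 0.002 0 0; 255 0.0385 0.006 0 0; 255 0.049 0.01 0 0; 255 0.0575 0.015 0 0; 255 0.064 0.0195 0 0; 255 0.073 0.028 0 0; 255 0.0855 0.029 0 0; 255 0.0975 0.029 0 0; 255 0.1105 0.0295 0 0; 255 0.1225 0.03 0 0'; python3 - <<'E'
from h import *
s,Rm,p=tool(); m=K("scene"); img,d=ctrl.grab_frame("scene"); P=cloud("scene",d,m)
for r in ctrl.tip_of("gauge","scene")[:2]+ctrl.tip_of("gauge_collar","scene")[:2]: print(r["confidence"],np.round(r["pixel"]),ray("scene",r["pixel"],85,m=m).round(1))
cv2.imwrite("pics/s10.png",cv2.resize(img[190:330,30:220],None,fx=4,fy=4,interpolation=cv2.INTER_CUBIC)[:,:,::-1])
E
```

```text
clock: 26.52
tool_pos: [472.2, -293.8, 97.7]
tcp_rot: [-0.113, 0.113, 0.698, -0.698]
ft_force: [2.2, -0.3, 2.1]
width: 13.6
0.95 [110. 260.] [ 597.1 -329.5   85. ]
0.61 [122. 215.] [ 442.6 -309.6   85. ]
0.59 [119. 228.] [ 490.2 -314.7   85. ]
```

View pics/s10.png

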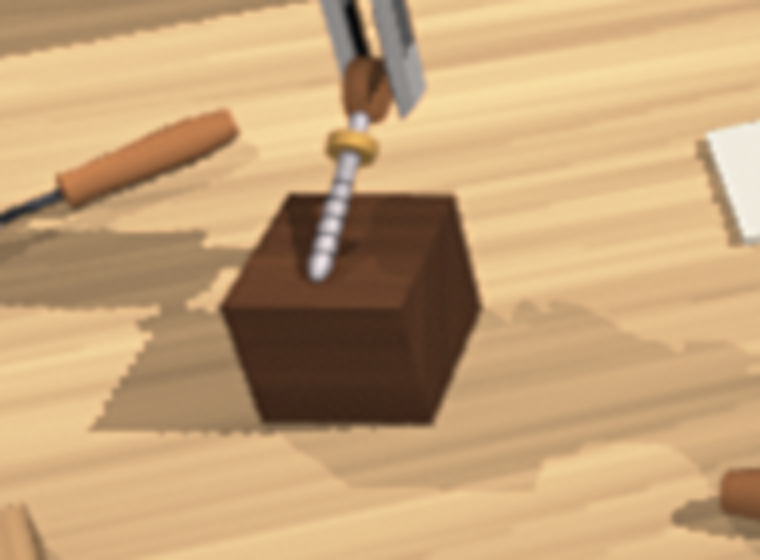

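```bash
python3 -m crank '255 0.002 0.006 0 0; 255 0.004 0.012 0 0; 255 0.005 0.018 0 0; 255 0.005 0.023 0 0; 255 0.005 0.027 0 0; 255 0.005 0.027 0 0'
```

```text
clock: 27.42
tool_pos: [468.4, -292.5, 70.5]
tcp_rot: [-0.113, 0.113, 0.698, -0.698]
ft_force: [-0.4, 0.0, 1.0]
width: 13.9
```

```bash
python3 -m crank '255 0 -0.01 0 0; 255 0 -0.03 0 0; 255 0 -0.055 0 0; 255 0 -0.055 0 0; 255 0 -0.055 0 0'; python3 look.py w11 gauge:143 gauge_collar:143 tile:8; python3 - <<'E'
from h import *
s,Rm,p=tool(); P=np.load("last.npz")["P"].reshape(-1,3); g=P[(P[:,2]>95)&(P[:,2]<175)]
L=(g-p)@Rm  # tool coords
k=(abs(L[:,2])<14)&(L[:,0]<-5)&(L[:,0]>-125); L=L[k]
for a in range(-120,-5,10):
    b=L[(L[:,0]>=a)&(L[:,0]<a+10)]
    if len(b): print(a+5,len(b),"z top",(p[2]-np.percentile(b[:,1],[2,10,50])).round(1),"lat",np.median(b[:,2]).round(1))
E
```

```text
clock: 28.05
tool_pos: [468.1, -292.3, 125.0]
tcp_rot: [-0.113, 0.112, 0.698, -0.698]
ft_force: [0.5, 0.8, -0.6]
width: 13.7
tcp [ 468.1 -292.3  125. ] yaw z -108.34 cam [ 532. -314.  304.] w 13.671770763557776 t 28.05
tip gauge 0.9 [277.   4.] [ 588.  -332.5  143. ]
trace gauge 0.62 6947 topz 172.2 rect [ 488.2 -299.9] [13.9 30.4] 71.4
tip gauge_collar 0.69 [281. 155.] [ 523.7 -313.2  143. ]
trace gauge_collar 0.88 7013 topz 172.1 rect [ 488.2 -299.9] [14.  30.3] 71.6
tip tile 0.6 [ 72. 273.] [472.6 -75.5   8. ]
trace tile 0.82 9054 topz 7.8 rect [ 472.7 -141.6] [266.6 107.8] 87.7
-115 449 z top [142.7 142.  140.5] lat 1.3
-105 450 z top [144.6 144.  142.6] lat 1.1
-95 445 z top [147.  146.3 144.8] lat 0.8
-85 444 z top [149.  148.2 146.8] lat 1.3
-75 446 z top [151.1 150.4 149. ] lat 1.0
-65 565 z top [161.  160.2 151.7] lat 1.2
-55 1042 z top [162.3 161.5 158.5] lat 0.8
-45 432 z top [157.2 156.6 155.3] lat 1.2
-35 872 z top [171.7 170.7 166.5] lat 0.7
-25 743 z top [174.6 174.1 173.1] lat 1.1
-15 575 z top [174.4 174.  172.6] lat 0.7
-5 976 z top [174.2 171.5 162.7] lat -4.0
```

View pics/w11.png

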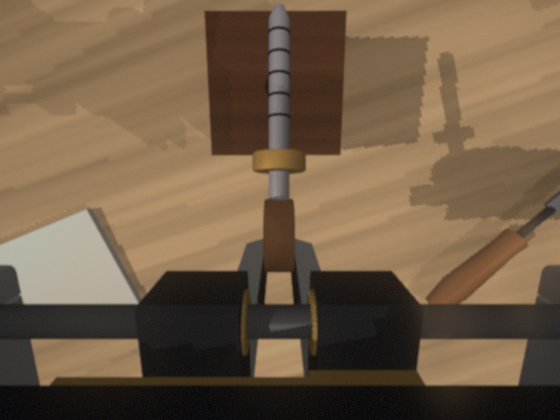

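```bash
python3 -m crank '255 0.04 0 0 0; 255 0.08 0 0 0; 255 0.08 0.03 0 0; 255 0.08 0.06 0 0; 255 0.08 0.075 0 0; 255 0.08 0.075 0 0; 255 0.074 0.075 0 0; 255 0.068 0.075 0 0; 255 0.064 0.075 0 0; 255 0.061 0.075 0 0'
cat > rod.py <<'E'
from h import *
s,Rm,p=tool(); m=K("wrist"); img,d=ctrl.grab_frame("wrist"); cv2.imwrite("pics/r%d.png"%(s["clock"]*100),img[:,:,::-1])
P=cloud("wrist",d,m).reshape(-1,3); L=(P-p)@Rm; L[:,1]*=-1   # x, up-from-TCP, lateral
dk=L[(abs(L[:,2])<6)&(L[:,1]>8)&(L[:,1]<55)&(L[:,0]>-75)&(L[:,0]<-2)]
print("tcp",p.round(1),"F",np.round(s["ft_force"],1),"w",round(float(s["width"]),1),"t",s["clock"])
r=L[(abs(L[:,2]-1)<3)&(L[:,1]>-25)&(L[:,1]<50)&(L[:,0]>-140)&(L[:,0]<-5)]
prof=[(a,np.percentile(r[(r[:,0]>=a)&(r[:,0]<a+4),1],85).round(1)) for a in range(-136,-4,4) if ((r[:,0]>=a)&(r[:,0]<a+4)).sum()>8]
print(prof)
E
python3 rod.py
```

```text
clock: 29.65
tool_pos: [406.1, -271.1, 49.6]
tcp_rot: [-0.117, 0.108, 0.7, -0.696]
ft_force: [-37.3, 11.6, 8.2]
width: 13.7
tcp [ 406.1 -271.1   49.6] F [-37.3  11.6   8.2] w 13.7 t 29.65
[(-124, np.float64(31.9)), (-120, np.float64(18.0)), (-116, np.float64(19.1)), (-112, np.float64(19.8)), (-108, np.float64(20.3)), (-104, np.float64(21.2)), (-100, np.float64(21.8)), (-96, np.float64(22.5)), (-92, np.float64(23.3)), (-88, np.float64(24.1)), (-84, np.float64(25.0)), (-80, np.float64(25.6)), (-76, np.float64(26.2)), (-72, np.float64(26.8)), (-68, np.float64(27.8)), (-64, np.float64(28.0)), (-60, np.float64(28.9)), (-56, np.float64(37.8)), (-52, np.float64(38.4)), (-48, np.float64(38.5)), (-44, np.float64(32.1)), (-40, np.float64(32.8)), (-36, np.float64(33.4)), (-32, np.float64(41.8)), (-28, np.float64(46.1)), (-24, np.float64(48.2)), (-20, np.float64(49.4)), (-16, np.float64(49.6)), (-12, np.float64(49.3)), (-8, np.float64(48.0))]
```

```bash
python3 -m crank '255 -0.003 0 0 0; 255 -0.006 0 0 0; 255 -0.009 0 0 0; 255 -0.009 0 0 0'; python3 rod.py
```

```text
clock: 30.2
tool_pos: [415.0, -274.4, 49.9]
tcp_rot: [-0.117, 0.109, 0.699, -0.697]
ft_force: [-32.2, 9.4, 6.3]
width: 13.9
tcp [ 415.  -274.4   49.9] F [-32.2   9.4   6.3] w 13.9 t 30.2
[(-124, np.float64(32.3)), (-120, np.float64(32.3)), (-116, np.float64(32.3)), (-112, np.float64(28.7)), (-108, np.float64(18.0)), (-104, np.float64(19.0)), (-100, np.float64(19.7)), (-96, np.float64(20.5)), (-92, np.float64(21.2)), (-88, np.float64(21.9)), (-84, np.float64(22.7)), (-80, np.float64(23.5)), (-76, np.float64(24.3)), (-72, np.float64(24.8)), (-68, np.float64(25.9)), (-64, np.float64(26.6)), (-60, np.float64(27.2)), (-56, np.float64(28.0)), (-52, np.float64(28.7)), (-48, np.float64(37.6)), (-44, np.float64(38.4)), (-40, np.float64(38.8)), (-36, np.float64(31.9)), (-32, np.float64(32.5)), (-28, np.float64(33.5)), (-24, np.float64(40.0)), (-20, np.float64(44.9)), (-16, np.float64(47.9)), (-12, np.float64(49.5)), (-8, np.float64(49.7))]
```

```bash
python3 -m crank '255 0.01 0 0 0; 255 0.02 -0.02 0 0; 255 0.02 -0.037 0 0; 255 -0.01 -0.037 0 0; 255 -0.034 -0.037 0 0; 255 -0.034 -0.03 0 0; 255 -0.034 -0.024 0 0; 255 -0.034 -0.018 0 0; 255 -0.034 -0.012 0 0; 255 -0.034 -0.007 0 0; 255 -0.034 -0.003 0 0; 255 -0.034 -0.003 0 0'; python3 rod.py
```

```text
clock: 31.75
tool_pos: [451.2, -286.8, 53.5]
tcp_rot: [-0.113, 0.113, 0.698, -0.698]
ft_force: [-1.5, 1.0, 0.3]
width: 13.9
tcp [ 451.2 -286.8   53.5] F [-1.5  1.   0.3] w 13.9 t 31.75
[(-128, np.float64(25.0)), (-124, np.float64(25.5)), (-116, np.float64(35.3)), (-112, np.float64(36.2)), (-108, np.float64(36.7)), (-104, np.float64(36.9)), (-100, np.float64(36.9)), (-96, np.float64(37.1)), (-92, np.float64(37.0)), (-88, np.float64(37.0)), (-84, np.float64(37.2)), (-80, np.float64(37.1)), (-76, np.float64(37.3)), (-72, np.float64(37.3)), (-68, np.float64(37.2)), (-64, np.float64(37.5)), (-60, np.float64(37.4)), (-56, np.float64(37.4)), (-52, np.float64(37.4)), (-48, np.float64(44.8)), (-44, np.float64(45.4)), (-40, np.float64(45.6)), (-36, np.float64(37.8)), (-32, np.float64(37.8)), (-28, np.float64(38.0)), (-24, np.float64(41.8)), (-20, np.float64(46.2)), (-16, np.float64(49.1)), (-12, np.float64(49.8)), (-8, np.float64(49.8))]
```

```bash
python3 -m crank '255 0 -0.015 0 0; 255 0 -0.04 0 0; 255 0.015 -0.055 -0.02 0; 255 0.042 -0.055 -0.054 0; 255 0.07 -0.055 -0.088 0; 255 0.1 -0.055 -0.125 0; 255 0.13 -0.055 -0.165 0; 255 0.155 -0.045 -0.198 0; 255 0.167 -0.033 -0.212 0; 255 0.169 -0.027 -0.215 0; 255 0.169 -0.027 -0.215 0; 255 0.169 -0.027 -0.215 0'; python3 rod.py; python3 - <<'E'
from h import *
s,Rm,p=tool()
for n in("top","scene"):
    m=K(n); img,d=ctrl.grab_frame(n); cv2.imwrite(f"pics/end_{n}.png",img[:,:,::-1]); P=cloud(n,d,m)
    for r in ctrl.tip_of("gauge",n)[:1]: print(n,"tip",round(r["confidence"],2),ray(n,r["pixel"],p[2]+32,m=m).round(1))
    for l in("tile","foot","plugged_a"):
        for r in ctrl.trace(l,n)[:2]:
            M=r["pixels"]&(d>0); q=P[M]; print(n,l,round(r["confidence"],2),np.median(q,0).round(),np.percentile(q,2,0).round(),np.percentile(q,98,0).round())
a=cv2.imread("pics/end_scene.png")[130:330,100:430]; cv2.imwrite("pics/end.png",cv2.resize(a,None,fx=2.4,fy=2.4,interpolation=cv2.INTER_CUBIC))
E
```

```text
clock: 33.3
tool_pos: [359.0, -30.2, 81.2]
tcp_rot: [0.113, -0.113, -0.698, 0.698]
ft_force: [-0.6, -0.6, -1.1]
width: 14.0
tcp [359.  -30.2  81.2] F [-0.6 -0.6 -1.1] w 14.0 t 33.3
[(-116, np.float64(34.9)), (-112, np.float64(36.4)), (-108, np.float64(36.7)), (-104, np.float64(36.9)), (-100, np.float64(36.8)), (-96, np.float64(36.9)), (-92, np.float64(36.8)), (-88, np.float64(36.8)), (-84, np.float64(37.1)), (-80, np.float64(37.1)), (-76, np.float64(37.4)), (-72, np.float64(37.2)), (-68, np.float64(37.1)), (-64, np.float64(37.5)), (-60, np.float64(37.2)), (-56, np.float64(37.3)), (-52, np.float64(37.3)), (-48, np.float64(44.6)), (-44, np.float64(45.7)), (-40, np.float64(45.5)), (-36, np.float64(38.0)), (-32, np.float64(37.9)), (-28, np.float64(37.9)), (-24, np.float64(41.6)), (-20, np.float64(46.4)), (-16, np.float64(49.2)), (-12, np.float64(49.8)), (-8, np.float64(50.0))]
top tip 0.57 [464.1 -63.5 113.1]
top tile 0.67 [471. -66.   7.] [ 417. -118.    2.] [521. -12.  13.]
top foot 0.6 [567. 314.  90.] [546. 299.  19.] [590. 338. 127.]
top plugged_a 0.72 [553. 250.  90.] [533. 233.   6.] [583. 281. 128.]
scene tip 0.65 [481.6 -64.7 113.1]
scene tile 0.97 [479. -66.   7.] [ 420. -119.    2.] [526. -13.   9.]
scene foot 0.77 [586. 315.  85.] [562. 300.  40.] [595. 341. 125.]
scene plugged_a 0.81 [559. 184.  89.] [535. 168.  43.] [567. 207. 125.]
```

View pics/end.png

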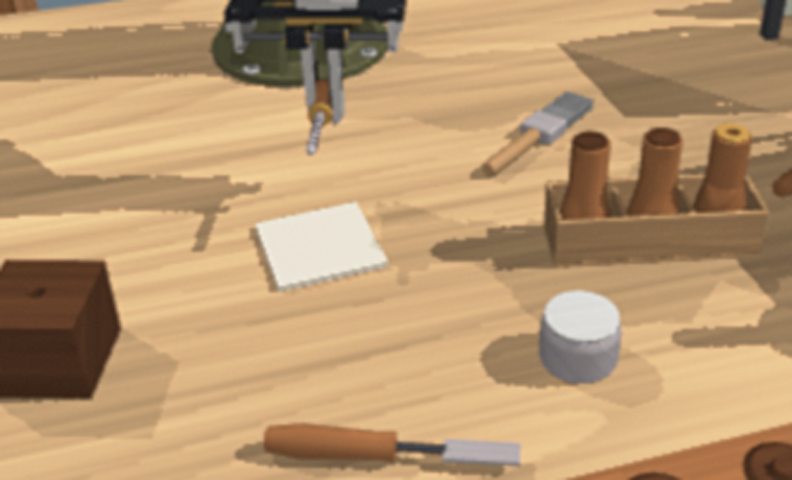

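```bash
python3 -m crank '255 0 0 0 0; 255 0 0 0 0; 255 0 0 0 0; 255 0 0 0 0'; python3 - <<'E'
from h import *
m=K("top"); img,d=ctrl.grab_frame("top"); P=cloud("top",d,m)
q=P[(P[...,2]>118)&(P[...,2]<132)&(np.hypot(P[...,0]-572,P[...,1]-322)<32)]; print("foot top",len(q),cv2.minEnclosingCircle(q[:,:2].astype(np.float32)))
for r in ctrl.tip_of("foot_mouth","top")[:2]: print(r["confidence"],ray("top",r["pixel"],125,m=m).round(1))
s=ctrl.observe(); print(s["width"],np.abs(s["qvel"]).max(),s["clock"])
ctrl.hand_in()
E
```

```text
clock: 34.35
tool_pos: [358.6, -29.6, 80.8]
tcp_rot: [-0.113, 0.113, 0.698, -0.698]
ft_force: [0.2, -0.3, 0.0]
width: 13.9
foot top 204 ((571.2305297851562, 323.82867431640625), 19.113208770751953)
0.58 [567.3 319.  125. ]
13.737113359370474 0.0015288339528013262 34.45
the job is handed in; nothing more can be done
```

The job is done and handed in at 34.5 s. The interface gave no verdict, so the checks below are my own.

- **Foot:** I lowered it into the free cell until it touched down at about 8 N, then let go. It is upright, with its top at about (571, 324) against a cell centre of about (573, 321) mm. Both plugged feet still stand in their cells.
- **Gauge:** I pushed the rod down the bore until the collar sat on the bushing, where the force rose to 7–12 N at the expected height. Then I drew it straight out.
- **Levelling:** the moves only allow a turn about the vertical tool axis. To level the rod I pivoted the gauge in the closed fingers against the gauge block, without ever letting go.
    - The handle slipped about 19 mm sideways in the grip during this.
    - I pushed it part of the way back against the block, at up to about 39 N, then finished levelling.
- **Last checks:** the rod is within about 1° of level, and the grip is firm at a 13.7 mm opening. The arm is still. The tip is about 113 mm above the bench.
- **Disagreements:**
    - The three estimates of the tip's x position spread by about 17 mm: 471 from the tool pose, 464 from the top camera and 482 from the scene camera. All put the tip within about 13 mm of the tile's middle.
    - For the foot's mouth, the network gave (567, 319), about 6 mm from the depth fit, but still within the limit.
    - The handle sits about 7 mm off to one side of the pads and 12 mm above their centre, but it is held still.

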